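# Load the sample reader and hold its shutter open at the mark

## Robot

A 6-joint arm with a two-finger parallel gripper is mounted at the origin on a cart in front of the work surface, level with it; the furniture and walls round the work are solid. World frame = base frame: x ahead of the robot, y to its left, z up, the work surface at z = 0. Lengths are in m, angles in rad, forces in N, time in s.
With the tool pointing down it reaches from about 0.2 to 0.875 m from the base axis. Payload 3.4 kg.
Tool frame: the origin (TCP) lies at the very end of the fingers, on their centre line; the grasp point (between the pads) lies 19 mm behind it (r.grasp_offset is the distance from the TCP to the grasp point, in m); z points along the fingers, y is the line along which they close (so a half turn about z gives the same grasp; the last joint's range is limited). The gripper opens to 94 mm and grips with 3 to 60 N. Pads are 16 mm wide; open, the fingers measure 119 mm over their backs; the gripper's body (75 mm by 177 mm) begins 78 mm behind the grasp point.
Start: joints at [-1.226, 0.276, 1.505, -0, 1.361, -0.121], TCP at [0.258, -0.514, 0.205] pointing down, gripper open.
Joint ranges: [-2.89, 2.89], [-0.75, 2.08], [0.22, 2.7], [-1.18, 4.32], [0.11, 2.71], [-2.7, 2.7]. Speed limits (rad/s): [2.57, 2.57, 3.14, 3.14, 3.14, 3.14].

## Interface

Orientations are given as a rotation vector (axis times angle).
In Python, from bench import r gives the robot as it stands. The module is installed in compiled form; this text tells all that it offers.
- The arm moves only by the tool send_rows, never from a script. Its argument "motion" is one flat list of numbers, 7 for each row, row after row: the turn, a rotation vector about the tool's x, y, z normalised to -1 to 1, where 1 is 0.1 rad, then the shift along the tool's x, y, z normalised to -1 to 1, where 1 is 2.5 cm, then the finger opening in mm, from 0 to 94. A call has exactly 8 rows; each row shifts and turns the commanded pose from where the row before left it, along the tool's axes as they then stand; what a row does not reach is not made up. A row lasts 1/12 s, in which the tool goes at most 41.7 mm and 7.16 degrees, less where a joint would pass 70% of its speed; a pose out of reach is approached as far as the arm can. A call with a number of a shift or a turn outside -1 to 1 is refused whole. A call with a gripper value outside its range is refused whole. The fingers move at their own pace and stop on an object; "grip_force" is the grip in N (left out, the last holds). Time passes only in rows, so rows that do not move let the fingers close, or fill a call up. It gives the time, the measured TCP pose, the force, the opening and the grip force at its end, in the units of the state.
- r.observe(): the state, without advancing time (a new reading comes with each control period).
- r.snapshot(name): name is "side" or "top" or "wrist"; returns the picture (480x640x3 uint8, red, green, blue); there is no depth.
- r.camera_model(name): a dict with "mtx" (3x3 intrinsics, pixels), "extrinsics" (4x4, takes a point from world to camera coordinates). Camera axes: x right, y up, looking along -z (the intrinsics and any distortion apply to the point x, -y, -z); pixel columns grow to the right and rows downward; lengths in m; the calibration is good to about 2 mm. A picture is of the moment at which its call begins: read the wrist's pose just before it. camera_model takes no time and is no camera call; for the wrist camera it gives the pose at the moment of the call.
- r.job_done(): hands the job in; it is judged then, once.
The state is a dict: "time_s": time; "joint_positions": joint angles; "joint_vel": joint speeds; "joint_efforts": joint torques, N m; "eef_pos": TCP position; "tcp_rot": TCP orientation; "ft_force": force on the tool from outside, world axes, zero at the start; "ft_torque": the same for the moment, N m; "gripper_width": finger opening in m; "gripper_force": force on a finger pad.
Only numpy, scipy, OpenCV 4.12 (cv2) and the standard library are available. Lean on these libraries where they do the work, as an engineer would, in place of code of your own. Each camera call takes 0.05 s, during which the arm holds its last target. There are 200 camera calls.

## Task

Stand the sample vial upright in the round well of the reader's open drawer, let go of it, and push the drawer fully shut. Then pull the spring-return shutter slide on top of the reader out by its black grip until its white line lines up with the white line of the index block beside it, and finish holding it there: do not let go at the end, or the spring shuts it. Do not knock over or shift the beaker, the stopper and the white bottle.

Things in the scene. Friction and masses are not known exactly. Their poses are not given: they have to be found in the camera images.
- vial_centre (a point): centre (half-way up, 24 mm above its underside) of the loose sample vial: clear glass with an off-white screw cap, 23 mm diameter, 48 mm tall, about 22 g, standing upright on the worktop on the robot's right. z axis along the vial, upward at the start.
- reader: the sample reader: white box 120 (x) by 150 (y) by 80 mm high, fixed on the worktop on the robot's left, turned by up to 0.2 rad. Origin at the centre of its underside; its -x axis points out of its front, towards the robot; y to its left, z up. The drawer is in its front face (x = -60 mm); the shutter slide runs along x on its top (z = 80 mm), between two low rails.
- drawer (a joint): how far the drawer is out, m: 0 = fully shut, 0.085 = fully out; starts at 0.078 to 0.085. It slides along the reader's x axis with about 1.5 N of friction, stays where it is left and has no latch.
- drawer_handle (a point): middle of the drawer's steel bar handle: a horizontal bar 10 mm thick, 60 mm long along the reader's y, 45 mm above the worktop, its axis 25 mm in front of the drawer's grey front panel (104 mm wide, from 4 to 70 mm above the worktop). Push the bar or the panel along the reader's +x to shut the drawer.
- well (a point): centre of the floor of the round well in the drawer, 10 mm above the worktop: a vertical hole 30 mm in diameter and 14 mm deep in a black block 50 mm square, whose top is 24 mm above the worktop. The drawer's low side walls (21 mm above the worktop) are 40 mm to each side (reader's y); the inside of the front panel (70 mm high) is 45 mm from the well's centre. With the drawer fully out the reader's front face is 40 mm from the well's centre. Axes as the reader's.
- shutter (a joint): how far the shutter slide is pulled out, m: 0 = at rest (spring), 0.055 = end stop. Its spring pulls it back with 5.4 N at 0, rising by 1.8 N per 10 mm; let go, it returns to 0. The mark is reached at 0.028 to 0.044, well short of the end stop.
- shutter_grip (a point): point in the middle of the slide's black upright grip, 105 mm above the worktop: a rounded block 20 (reader's x) by 24 (reader's y) mm that stands from 87 to 119 mm above the worktop. At rest it stands over the reader's top, 15 mm behind the front face. Pulling moves it along the reader's -x. Axes as the reader's.
- shutter_line (a point): outer (left, +y) end of the white line, a ridge 2 mm wide on a dark cross block (26 mm long, 12 mm wide like the index block) on the steel slide, 93 mm above the worktop and 75 mm behind and 18 mm to the left (+y) of the grip's middle; it moves with the slide. Axes as the reader's.
- mark (a point): inner end of the white line, a ridge 2 mm wide on the fixed dark steel index block (18 mm long, 12 mm wide, top 93 mm above the worktop) that stands on the reader's top just left (+y) of the slide; its place along the slide differs from start to start. The slide is at the mark when shutter_line and mark have the same reader x. Axes as the reader's.
- beaker: bystander: clear beaker, 57 mm diameter, 73 mm tall, left of the reader; origin at its underside.
- stopper: bystander: reddish rubber stopper, 32 mm diameter, 27 mm tall, right of the vial; origin at its underside.
- white_bottle: bystander: small white reagent bottle, 48 mm diameter, 100 mm tall, behind and right of the vial; origin at its underside.

How it is judged:
By the outcome, as a careful person would: the job done as asked, in the order asked, and still so for the second after the job is handed in, while the arm keeps its last pose, push and grip.
It also fails if it takes over 64 s, if anything falls off the work surface, if the arm or the gripper's body presses on something with over 40 N, if the wrist force passes 120 N, or if a joint passes its speed limit or range.

## Working session

There is one attempt and no reset: what is moved stays moved. The work goes in short steps, Python scripts to look and compute and a tool call to move; the robot and the scene stay as the last step left them, time stands still between calls to the robot, and variables do not carry over. Pictures are saved under pics/ and viewed, at most 10 in all, crops included, and the job is handed in when it is done.

Besides the shell and the picture viewer there is one more tool, called after ">>>" by a JSON object that holds its "api" and its "payload", one argument or row to a line. send_rows: Moves the arm, as the interface text tells. Its arguments: {"type":"object","properties":{"motion":{"type":"array"},"grip_force":{"type":"number"}},"required":["motion"]}

```bash
mkdir -p pics
cat > h.py <<'E'
import numpy as np,cv2
from scipy.spatial.transform import Rotation as R
from bench import r
def snap(n,f):
    c=r.camera_model(n);im=r.snapshot(n);cv2.imwrite('pics/'+f,im[:,:,::-1]);np.savez('pics/'+f+'.npz',m=c['mtx'],e=c['extrinsics']);return im
def ray(f,u,v,z):
    d=np.load('pics/'+f+'.npz');K=d['m'];E=d['e']
    p=np.linalg.inv(K)@[u,v,1.];p=p*[1,-1,-1]
    o=-E[:3,:3].T@E[:3,3];w=E[:3,:3].T@p
    return o+w*(z-o[2])/w[2]
def proj(f,P):
    d=np.load('pics/'+f+'.npz');K=d['m'];E=d['e']
    c=E[:3,:3]@np.array(P)+E[:3,3];q=K@(c*[1,-1,-1]);return q[:2]/q[2]
def st():
    s=r.observe();print('t',round(s['time_s'],2),'p',np.round(s['eef_pos'],4),'R',np.round(R.from_rotvec(s['tcp_rot']).as_matrix(),3).tolist(),'F',np.round(s['ft_force'],1),'w',round(s['gripper_width'],4),s['gripper_force'],'q',np.round(s['joint_positions'],2))
    return s
E
python3 - <<'E'
from h import *
st()
for n in('top','side','wrist'):snap(n,n+'0.png');print(n,r.camera_model(n))
E
```

```text
t 0.0 p [ 0.2581 -0.5132  0.2046] R [[0.893, 0.449, -0.001], [0.449, -0.893, 0.002], [0.0, -0.002, -1.0]] F [0.5 0.5 0.3] w 0.0938 0.0 q [-1.23  0.28  1.51  0.    1.36 -0.12]
top {'mtx': array([[546.41976261,   0.        , 322.93949055],
       [  0.        , 546.41976261, 231.32538794],
       [  0.        ,   0.        ,   1.        ]]), 'extrinsics': array([[-0.00571806, -0.99998261,  0.00144329,  0.03573557],
       [ 0.98677537, -0.00540871,  0.16200345, -0.49413935],
       [-0.16199283,  0.00235055,  0.98678914, -1.4367221 ],
       [ 0.        ,  0.        ,  0.        ,  1.        ]])}
side {'mtx': array([[471.48196721,   0.        , 322.28283677],
       [  0.        , 471.48196721, 243.87231691],
       [  0.        ,   0.        ,   1.        ]]), 'extrinsics': array([[-0.99876355, -0.04938387, -0.00570963,  0.50999232],
       [ 0.01524082, -0.41349335,  0.91037957, -0.04975188],
       [-0.04731896,  0.90916692,  0.41373473, -1.30531533],
       [ 0.        ,  0.        ,  0.        ,  1.        ]])}
wrist {'mtx': array([[379.37005219,   0.        , 319.07882838],
       [  0.        , 379.37005219, 233.18908543],
       [  0.        ,   0.        ,   1.        ]]), 'extrinsics': array([[ 0.44948949, -0.89328456, -0.00137978, -0.57500574],
       [ 0.85602593,  0.43118184, -0.28513476,  0.02934843],
       [ 0.25530141,  0.12698395,  0.95848645, -0.39316751],
       [ 0.        ,  0.        ,  0.        ,  1.        ]])}
```

View pics/top0.png

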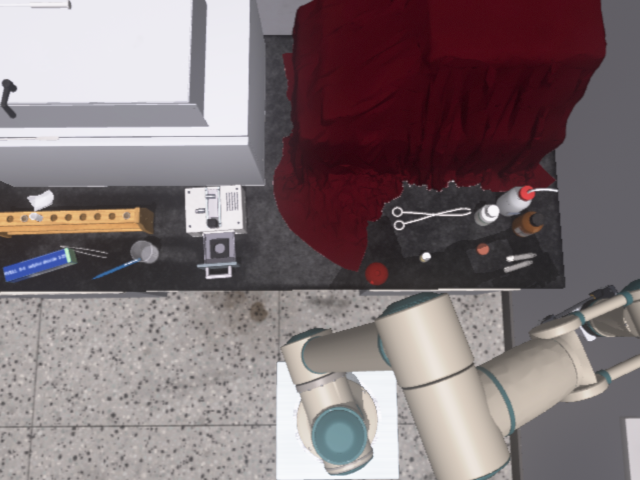

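View pics/wrist0.png

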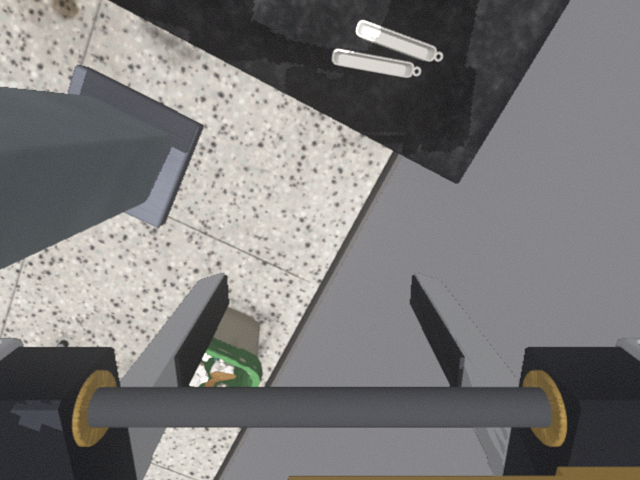

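The top view shows the vial's cap at about (425,256), the stopper at (483,249), the bottle at (487,212), the reader around (214,210), the drawer well near (221,248) and its handle at (217,274). The wrist view doesn't have the vial in frame yet.

Run:
```python
from h import *
f='top0.png'
for n,u,v,z in [('vialcap',425,256,.048),('stopper',483,249,.027),('bottle',487,212,.1),('well',221,248,.02),('handle',217,275,.045),('beaker',145,246,.073),('rdrFL',189,236,.08),('rdrFR',244,233,.08),('rdrBL',186,187,.08),('rdrBR',240,184,.08)]:print(n,np.round(ray(f,u,v,z),3))
im=cv2.imread('pics/top0.png')
a=cv2.resize(im[175:285,175:260],None,fx=5,fy=5,interpolation=cv2.INTER_CUBIC)
b=cv2.resize(im[235:275,405:445],None,fx=8,fy=8,interpolation=cv2.INTER_CUBIC)
o=np.zeros((550,760,3),np.uint8);o[:550,:425]=a;o[:320,430:750]=b
cv2.imwrite('pics/c1.png',o)
```

```text
vialcap [ 0.425 -0.239  0.048]
stopper [ 0.446 -0.401  0.027]
bottle [ 0.533 -0.395  0.1  ]
well [0.453 0.311 0.02 ]
handle [0.377 0.315 0.045]
beaker [0.452 0.501 0.073]
rdrFL [0.477 0.385 0.08 ]
rdrFR [0.484 0.24  0.08 ]
rdrBL [0.609 0.397 0.08 ]
rdrBR [0.617 0.253 0.08 ]
```

View pics/c1.png

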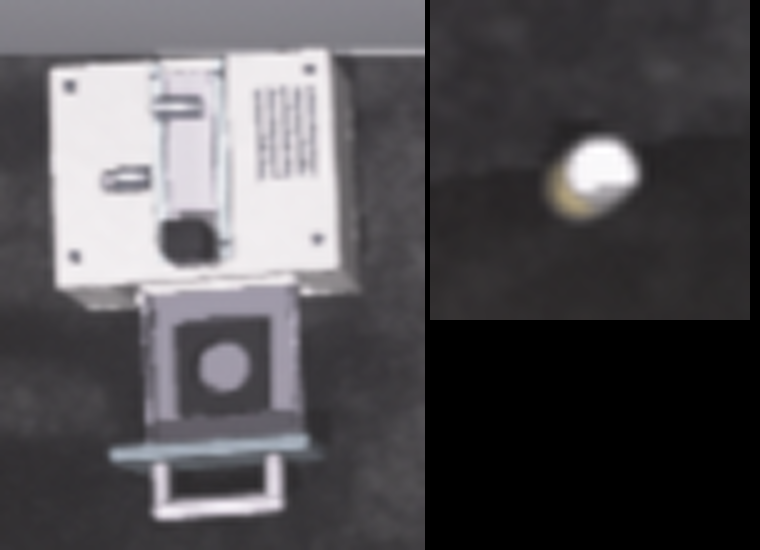

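The enlarged crop shows the vial's cap at source pixel (426.6,256) and the reader turned by about +0.05 rad. The grip, its line block and the index block are visible on the reader's top. I'll move above the vial now.

>>> {"api": "send_rows", "payload": {
  "motion": [0,0,0.52,0,0,0,70,0,0,0.52,0,0,0,70,0,0,0.52,0,0,0,70,0,0,0.52,0,0,0,70,0,0,0.52,0,0,0,70,0,0,0.52,0,0,0,70,0,0,0.52,0,0,0,70,0,0,0.52,0,0,0,70]
}}

```text
time_s: 0.82
eef_pos: [0.2582, -0.5135, 0.2051]
tcp_rot: [-3.14, -0.074, 0.0]
ft_force: [-0.1, 0.1, 0.8]
gripper_width: 0.0703
gripper_force: 0.0
```

>>> {"api": "send_rows", "payload": {
  "motion": [0,0,0,0.45,-0.655,0,70,0,0,0,0.45,-0.655,0,70,0,0,0,0.45,-0.655,0,70,0,0,0,0.45,-0.655,0,70,0,0,0,0.45,-0.655,0,70,0,0,0,0.45,-0.655,0,70,0,0,0,0.45,-0.655,0,70,0,0,0,0.45,-0.655,0,70]
}}

```text
time_s: 1.48
eef_pos: [0.3419, -0.3774, 0.2052]
tcp_rot: [-3.14, -0.078, 0.0]
ft_force: [-0.1, -0.9, 0.0]
gripper_width: 0.0696
gripper_force: 0.0
```

>>> {"api": "send_rows", "payload": {
  "motion": [0,0,0,0.45,-0.655,0.3,70,0,0,0,0.45,-0.655,0.3,70,0,0,0,0.45,-0.655,0.3,70,0,0,0,0.45,-0.655,0.3,70,0,0,0,0.45,-0.655,0.3,70,0,0,0,0.45,-0.655,0.3,70,0,0,0,0.45,-0.655,0.3,70,0,0,0,0,0,0.3,70]
}}

```text
time_s: 2.15
eef_pos: [0.4155, -0.2573, 0.1449]
tcp_rot: [-3.139, -0.082, -0.001]
ft_force: [0.9, 0.5, 0.4]
gripper_width: 0.07
gripper_force: 0.0
```

Run:
```python
from h import *
st();snap('wrist','w1.png')
s=r.observe();print(proj('w1.png',s['eef_pos']),proj('w1.png',[.425,-.242,.048]))
```

```text
t 2.15 p [ 0.4155 -0.2573  0.1449] R [[0.999, 0.052, 0.0], [0.052, -0.999, 0.002], [0.0, -0.002, -1.0]] F [0.9 0.5 0.4] w 0.07 0.0 q [-0.7   0.19  1.78  0.    1.17  0.82]
[319.95718232 292.15697819] [299.30002692 222.85508553]
```

View pics/w1.png

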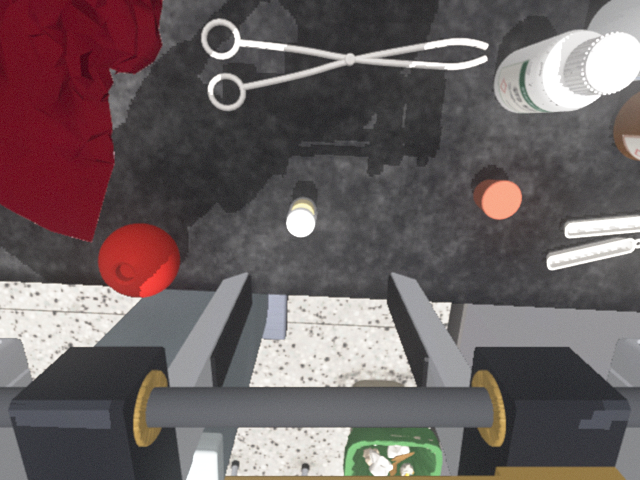

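The wrist view shows the vial's cap at (301,221), about 2 px from where I predicted it. A red ball sits at (140,260), roughly 0.12 m away and clear of the fingers.

Run:
```python
from h import *
v=ray('w1.png',301,220.5,.048);print(v, ray('w1.png',140,260,.03))
s=r.observe();M=R.from_rotvec(s['tcp_rot']).as_matrix();print(M.T@(np.r_[v[:2],.019]-s['eef_pos']))
```

```text
[ 0.42690255 -0.24320872  0.048     ] [ 0.38126795 -0.11069426  0.03      ]
[ 0.01397898 -0.01401387  0.12452085]
```

>>> {"api": "send_rows", "payload": {
  "motion": [0,0,0,0.065,-0.0725,0.31,60,0,0,0,0.065,-0.0725,0.31,60,0,0,0,0.065,-0.0725,0.31,60,0,0,0,0.065,-0.0725,0.31,60,0,0,0,0.065,-0.0725,0.31,60,0,0,0,0.065,-0.0725,0.31,60,0,0,0,0.065,-0.0725,0.31,60,0,0,0,0.065,-0.0725,0.31,60]
}}

```text
time_s: 2.87
eef_pos: [0.4269, -0.2448, 0.0826]
tcp_rot: [3.141, 0.078, -0.0]
ft_force: [0.9, 0.1, -0.0]
gripper_width: 0.0601
gripper_force: 0.0
```

>>> {"api": "send_rows", "payload": {
  "motion": [0,0,0,0,0,0.35,60,0,0,0,0,0,0.35,60,0,0,0,0,0,0.35,60,0,0,0,0,0,0.35,60,0,0,0,0,0,0.35,60,0,0,0,0,0,0.35,60,0,0,0,0,0,0.35,60,0,0,0,0,0,0,60]
}}

```text
time_s: 3.53
eef_pos: [0.4257, -0.2442, 0.0204]
tcp_rot: [-3.139, -0.078, 0.004]
ft_force: [-0.4, -0.8, 0.0]
gripper_width: 0.0601
gripper_force: 0.0
```

Run:
```python
from h import *
st()
```

```text
t 3.53 p [ 0.4257 -0.2442  0.0204] R [[0.999, 0.05, -0.003], [0.05, -0.999, 0.002], [-0.003, -0.002, -1.0]] F [-0.4 -0.8  0. ] w 0.0601 0.0 q [-0.66  0.34  1.95 -0.    0.86  0.86]
```

>>> {"api": "send_rows", "payload": {
  "motion": [0,0,0,0,0,0,10,0,0,0,0,0,0,10,0,0,0,0,0,0,10,0,0,0,0,0,0,10,0,0,0,0,0,0,10,0,0,0,0,0,0,10,0,0,0,0,0,0,10,0,0,0,0,0,0,10],
  "grip_force": 15
}}

```text
time_s: 4.2
eef_pos: [0.427, -0.245, 0.0225]
tcp_rot: [3.14, 0.078, 0.001]
ft_force: [-0.9, -0.6, 1.6]
gripper_width: 0.0227
gripper_force: 15.0
```

>>> {"api": "send_rows", "payload": {
  "motion": [0,0,0,0,0,-0.2,10,0,0,0,0,0,-0.5,10,0,0,0,0,0,-0.8,10,0,0,0,0,0,-0.8,10,0,0,0,0,0,-0.8,10,0,0,0,0,0,-0.8,10,0,0,0,0,0,-0.8,10,0,0,0,0,0,-0.4,10]
}}

```text
time_s: 4.87
eef_pos: [0.4278, -0.2457, 0.1523]
tcp_rot: [3.138, 0.078, 0.005]
ft_force: [-0.1, -0.4, 0.7]
gripper_width: 0.0228
gripper_force: 15.0
```

>>> {"api": "send_rows", "payload": {
  "motion": [0,0,0,0.082,-0.5,0,10,0,0,0,0.082,-0.8,0,10,0,0,0,0.082,-0.85,0,10,0,0,0,0.082,-0.85,0,10,0,0,0,0.082,-0.85,0,10,0,0,0,0.082,-0.85,0,10,0,0,0,0.082,-0.85,0,10,0,0,0,0.082,-0.85,0,10]
}}

```text
time_s: 5.53
eef_pos: [0.4339, -0.0821, 0.1484]
tcp_rot: [-3.139, -0.078, 0.004]
ft_force: [0.6, -0.3, -0.8]
gripper_width: 0.0225
gripper_force: 15.0
```

>>> {"api": "send_rows", "payload": {
  "motion": [0,0,0,0.082,-0.85,0,10,0,0,0,0.082,-0.85,0,10,0,0,0,0.082,-0.85,0,10,0,0,0,0.082,-0.85,0,10,0,0,0,0.082,-0.85,0,10,0,0,0,0.082,-0.85,0,10,0,0,0,0.082,-0.85,0,10,0,0,0,0.082,-0.85,0,10]
}}

```text
time_s: 6.2
eef_pos: [0.4414, 0.0881, 0.1483]
tcp_rot: [-3.14, -0.078, 0.005]
ft_force: [0.1, 0.2, -0.2]
gripper_width: 0.0226
gripper_force: 15.0
```

>>> {"api": "send_rows", "payload": {
  "motion": [0,0,0,0.082,-0.85,0,10,0,0,0,0.082,-0.85,0,10,0,0,0,0.082,-0.85,0,10,0,0,0,0.082,-0.85,0,10,0,0,0,0.082,-0.85,0,10,0,0,0,0.082,-0.85,0,10,0,0,0,0.082,-0.5,0,10,0,0,0,0.082,-0.2,0,10]
}}

```text
time_s: 6.87
eef_pos: [0.451, 0.2336, 0.1485]
tcp_rot: [3.14, 0.082, -0.004]
ft_force: [-0.5, -0.4, -0.2]
gripper_width: 0.0224
gripper_force: 15.0
```

Run:
```python
from h import *
st();snap('wrist','w2.png')
print([proj('w2.png',p).round() for p in([.453,.311,.024],[.377,.315,.045])])
```

```text
t 6.87 p [0.451  0.2336 0.1485] R [[0.999, 0.052, -0.002], [0.052, -0.999, -0.0], [-0.002, 0.0, -1.0]] F [-0.5 -0.4 -0.2] w 0.0224 14.99351754784584 q [0.34 0.22 1.74 0.   1.19 1.86]
[array([225., 219.]), array([216., 313.])]
```

View pics/w2.png

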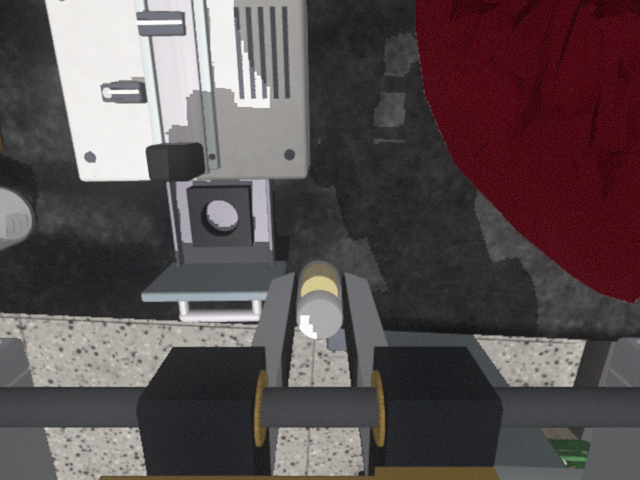

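The vial is held upright between the fingers. The well is at about (222,215), the handle bar runs from (181,318) to (261,316), and the reader's front top edge from (81,181) to (308,178).

Run:
```python
from h import *
f='w2.png'
im=cv2.imread('pics/w2.png')
c=cv2.resize(im[175:325,140:300],None,fx=4,fy=4,interpolation=cv2.INTER_CUBIC)
cv2.imwrite('pics/c2.png',c)
fl,fr=ray(f,81,181,.08),ray(f,308,178,.08);d=fl-fr;print('yaw',np.arctan2(-d[0],d[1]),np.linalg.norm(d),fl,fr)
a,b=ray(f,181,318,.045),ray(f,261,316,.045);d=a-b;print('bar',np.arctan2(-d[0],d[1]),np.linalg.norm(d),(a+b)/2)
print('mark',ray(f,107,91,.093),'line',ray(f,140,23,.093))
```

```text
yaw 0.0656851408282064 0.14880866830870454 [0.48894405 0.39151484 0.08      ] [0.49871155 0.24302708 0.08      ]
bar 0.08041570710776409 0.0668929091279432 [0.37379938 0.31116699 0.045     ]
mark [0.54507265 0.36165463 0.093     ] line [0.5816664  0.33955684 0.093     ]
```

View pics/c2.png

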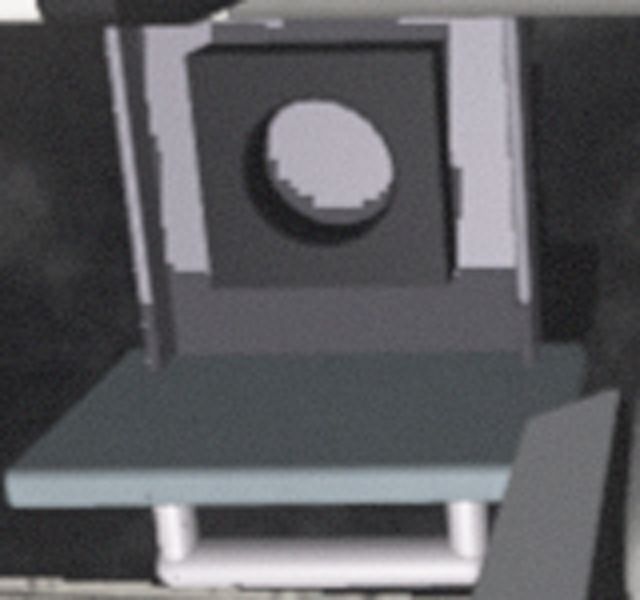

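The enlarged view gives the well's rim centre at source pixel (220,217.5), and it matches the centre of the black block's top.

Run:
```python
from h import *
f='w2.png'
s=r.observe();w=ray(f,220,217.5,.024);p=s['eef_pos'];print('well',w,p)
M=R.from_rotvec(s['tcp_rot']).as_matrix();print('tool d',M.T@(w-p))
print(proj(f,p+[0,0,.028]),ray(f,320,317,p[2]+.028)-p)
y=.066;X=np.array([np.cos(y),np.sin(y)]);Y=np.array([-np.sin(y),np.cos(y)])
fl=np.array([.48894,.39151]);fr=np.array([.49871,.24303]);o=(fl+fr)/2+.06*X;print('reader',o)
print('well in rdr',X@(w[:2]-o),Y@(w[:2]-o))
for n,q in(('mark',[.54507,.36165]),('line',[.58167,.33956]),('bar',[.3738,.31117])):print(n,X@(q-o),Y@(q-o))
```

```text
well [0.45390459 0.31541119 0.024     ] [0.45188253 0.2335505  0.1487549 ]
tool d [ 0.00640797 -0.08163371  0.12475544]
[318.51843228 316.24639392] [-0.00034015 -0.00067891  0.028     ]
reader [0.55369437 0.32122713]
well in rdr -0.09995608301279982 0.0007780678857544874
mark -0.005939617149841536 0.04090366036303232
line 0.02912381521635993 0.016447908264582856
bar -0.1801659882057215 0.00182918111251839
```

>>> {"api": "send_rows", "payload": {
  "motion": [0,0,-0.018,0.03,-0.408,0,10,0,0,-0.018,0.03,-0.408,0,10,0,0,-0.018,0.03,-0.408,0,10,0,0,-0.018,0.03,-0.408,0,10,0,0,-0.018,0.03,-0.408,0,10,0,0,-0.018,0.03,-0.408,0,10,0,0,-0.018,0.03,-0.408,0,10,0,0,-0.018,0.03,-0.408,0,10]
}}

```text
time_s: 7.58
eef_pos: [0.4537, 0.3148, 0.1497]
tcp_rot: [3.14, 0.101, 0.0]
ft_force: [0.7, 0.1, -0.5]
gripper_width: 0.0227
gripper_force: 15.0
```

>>> {"api": "send_rows", "payload": {
  "motion": [0,0,0,0,0,0.4,10,0,0,0,0,0,0.4,10,0,0,0,0,0,0.4,10,0,0,0,0,0,0.4,10,0,0,0,0,0,0.4,10,0,0,0,0,0,0.4,10,0,0,0,0,0,0.4,10,0,0,0,0,0,0,10]
}}

```text
time_s: 8.25
eef_pos: [0.4523, 0.3127, 0.0772]
tcp_rot: [3.138, 0.1, -0.006]
ft_force: [0.6, -0.9, -0.6]
gripper_width: 0.0228
gripper_force: 15.0
```

Run:
```python
from h import *
s=st();p=s['eef_pos']
for i in range(3):
    s=r.observe();M=R.from_rotvec(s['tcp_rot']).as_matrix();print(M.T@(np.array([.4539,.3154,.031])-s['eef_pos']));r.snapshot('side')
```

```text
t 8.25 p [0.4523 0.3127 0.0772] R [[0.998, 0.064, -0.004], [0.064, -0.998, -0.002], [-0.004, 0.002, -1.0]] F [ 0.6 -0.9 -0.6] w 0.0228 14.993442445993423 q [ 0.48  0.34  1.75 -0.    1.05  1.99]
[ 0.00197945 -0.00271852  0.04618732]
[ 0.00124982 -0.0023125   0.04727556]
[ 0.00048427 -0.00190748  0.04814417]
```

>>> {"api": "send_rows", "payload": {
  "motion": [0,0,0,0.02,-0.04,0,10,0,0,0,0.02,-0.04,0.26,10,0,0,0,0,0,0.26,10,0,0,0,0,0,0.26,10,0,0,0,0,0,0.26,10,0,0,0,0,0,0.26,10,0,0,0,0,0,0.26,10,0,0,0,0,0,0.26,10]
}}

```text
time_s: 9.07
eef_pos: [0.4545, 0.3157, 0.0333]
tcp_rot: [3.14, 0.101, -0.001]
ft_force: [-0.6, 0.3, -0.6]
gripper_width: 0.0227
gripper_force: 15.0
```

Run:
```python
from h import *
st();r.snapshot('side');st();snap('wrist','w3.png')
im=cv2.imread('pics/w3.png');cv2.imwrite('pics/c3.png',cv2.resize(im[130:350,180:460],None,fx=2.5,fy=2.5))
```

```text
t 9.07 p [0.4545 0.3157 0.0333] R [[0.998, 0.064, -0.0], [0.064, -0.998, -0.0], [-0.0, 0.0, -1.0]] F [-0.6  0.3 -0.6] w 0.0227 14.993486255407333 q [ 0.48  0.39  1.8  -0.    0.95  1.99]
t 9.12 p [0.4541 0.3157 0.0325] R [[0.998, 0.064, -0.001], [0.064, -0.998, -0.0], [-0.001, 0.0, -1.0]] F [-0.5  0.5 -1.3] w 0.0224 14.999541342258453 q [0.48 0.4  1.8  0.   0.95 1.99]
```

View pics/c3.png

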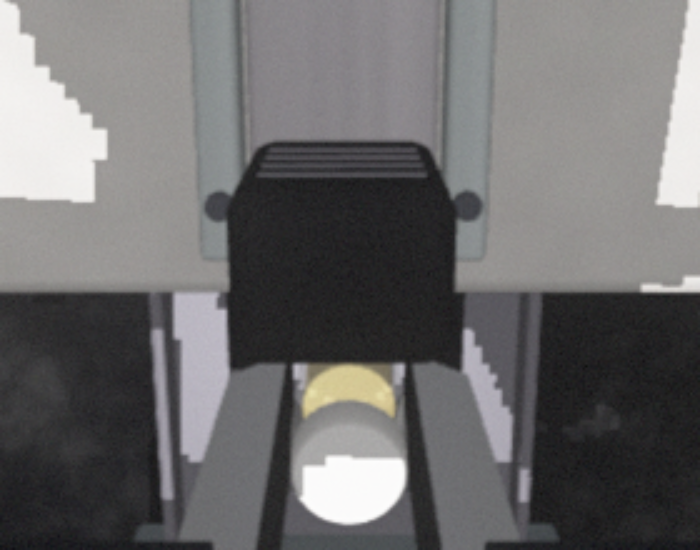

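The vial is upright in the well, cap at about (350,460) in this crop. It is below the rim with no contact force, so I'll lower it the last millimetre, let go and rise.

>>> {"api": "send_rows", "payload": {
  "motion": [0,0,0,0,0,0.03,10,0,0,0,0,0,0.02,10,0,0,0,0,0,0,26,0,0,0,0,0,0,30,0,0,0,0,0,0,40,0,0,0,0,0,0,46,0,0,0,0,0,0,46,0,0,0,0,0,0,46]
}}

```text
time_s: 9.83
eef_pos: [0.4547, 0.3158, 0.033]
tcp_rot: [3.14, 0.101, 0.0]
ft_force: [0.3, -0.2, 0.3]
gripper_width: 0.0457
gripper_force: 0.0
```

>>> {"api": "send_rows", "payload": {
  "motion": [0,0,0,0,0,-0.3,46,0,0,0,0,0,-0.6,46,0,0,0,0,0,-0.8,46,0,0,0,0,0,-0.8,46,0,0,0,0,0,-0.8,46,0,0,0,0,0,-0.8,46,0,0,0,0,0,-0.6,46,0,0,0,0,0,-0.3,46]
}}

```text
time_s: 10.5
eef_pos: [0.4557, 0.3164, 0.1608]
tcp_rot: [-3.138, -0.101, -0.006]
ft_force: [-0.1, 0.6, 0.6]
gripper_width: 0.0462
gripper_force: 0.0
```

Run:
```python
from h import *
s=st();snap('wrist','w4.png')
for z in(.058,.024):print(proj('w4.png',[.4539,.3154,z]))
M=R.from_rotvec(s['tcp_rot']).as_matrix()
y=.066;X=np.array([np.cos(y),np.sin(y)])
bar=np.array([.3738,.3112]);print('to 30mm before bar',M.T@(np.r_[bar-.03*X,.034]-s['eef_pos']))
```

```text
t 10.5 p [0.4557 0.3164 0.1608] R [[0.998, 0.064, 0.004], [0.064, -0.998, 0.002], [0.004, -0.002, -1.0]] F [-0.1  0.6  0.6] w 0.0462 0.0 q [ 0.48  0.27  1.63 -0.    1.24  1.99]
[319.96612976 236.43992559]
[319.95550176 225.04787821]
to 30mm before bar [-0.1125792   0.00018628  0.12635139]
```

View pics/w4.png

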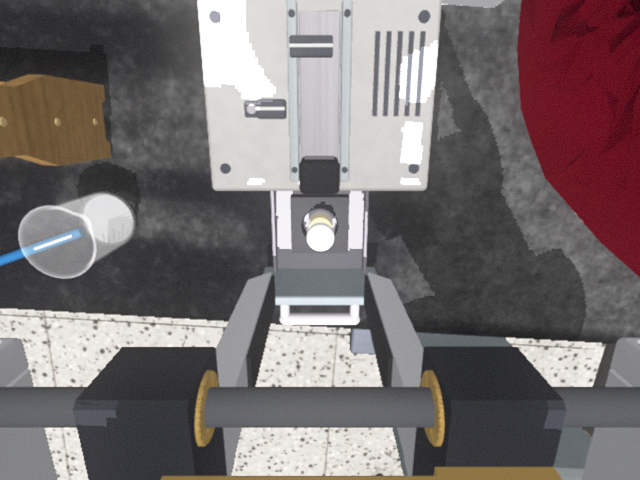

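The vial stands free in the well with its cap at (320,237), as predicted. Next I'll go in front of the handle with the fingers closed.

>>> {"api": "send_rows", "payload": {
  "motion": [0,0,0,-0.57,0,0,46,0,0,0,-0.57,0,0,46,0,0,0,-0.57,0,0,46,0,0,0,-0.57,0,0,20,0,0,0,-0.57,0,0,10,0,0,0,-0.57,0,0,0,0,0,0,-0.57,0,0,0,0,0,0,-0.57,0,0,0]
}}

```text
time_s: 11.22
eef_pos: [0.3392, 0.3083, 0.1579]
tcp_rot: [3.14, 0.101, -0.0]
ft_force: [0.1, -0.3, 1.1]
gripper_width: 0.0162
gripper_force: 0.0
```

>>> {"api": "send_rows", "payload": {
  "motion": [0,0,0,0,0,0.2,0,0,0,0,0,0,0.7,0,0,0,0,0,0,0.8,0,0,0,0,0,0,0.8,0,0,0,0,0,0,0.8,0,0,0,0,0,0,0.8,0,0,0,0,0,0,0.7,0,0,0,0,0,0,0.2,0]
}}

```text
time_s: 11.88
eef_pos: [0.3395, 0.3074, 0.0305]
tcp_rot: [3.137, 0.101, -0.006]
ft_force: [0.2, -0.1, 0.3]
gripper_width: 0.0002
gripper_force: 0.0
```

```bash
cat >> h.py <<'E'
yaw=.066;X=np.array([np.cos(yaw),np.sin(yaw)]);Y=np.array([-np.sin(yaw),np.cos(yaw)]);O=np.array([.5537,.3212])
def rd(p):return np.array([X@(np.array(p[:2])-O),Y@(np.array(p[:2])-O)])
E
python3 - <<'E'
from h import *
s=st();print(rd(s['eef_pos']))
for n,u,v,z in(('line',290,46,.093),('mark',286,109,.093),('FL',213,190,.08),('FR',428,190,.08)):print(n,rd(ray('w4.png',u,v,z)))
E
```

```text
t 11.88 p [0.3395 0.3074 0.0305] R [[0.998, 0.064, -0.003], [0.064, -0.998, -0.003], [-0.004, 0.002, -1.0]] F [ 0.2 -0.1  0.3] w 0.0002 0.0 q [ 0.58  0.28  2.   -0.    0.86  2.09]
[-0.21464274  0.00038696]
line [0.02893406 0.01853079]
mark [-0.00667591  0.02183174]
FL [-0.05960533  0.07494855]
FR [-0.05975575 -0.07405923]
```

>>> {"api": "send_rows", "payload": {
  "motion": [0,0,0,0.2,0,0,0,0,0,0,0.2,0,0,0,0,0,0,0.2,0,0,0,0,0,0,0.2,0,0,0,0,0,0,0.2,0,0,0,0,0,0,0.2,0,0,0,0,0,0,0.2,0,0,0,0,0,0,0.2,0,0,0]
}}

```text
time_s: 12.55
eef_pos: [0.3812, 0.3111, 0.0332]
tcp_rot: [-3.14, -0.101, 0.0]
ft_force: [-2.3, 0.9, 1.3]
gripper_width: 0.0009
gripper_force: 0.9
```

>>> {"api": "send_rows", "payload": {
  "motion": [0,0,0,0.2,0,0,0,0,0,0,0.2,0,0,0,0,0,0,0.2,0,0,0,0,0,0,0.2,0,0,0,0,0,0,0.2,0,0,0,0,0,0,0.2,0,0,0,0,0,0,0.2,0,0,0,0,0,0,0.2,0,0,0]
}}

```text
time_s: 13.22
eef_pos: [0.4212, 0.3136, 0.0329]
tcp_rot: [3.14, 0.101, -0.0]
ft_force: [-1.9, -0.1, 1.8]
gripper_width: 0.0005
gripper_force: 0.9
```

Run:
```python
from h import *
s=st();print(rd(s['eef_pos']))
```

```text
t 13.22 p [0.4212 0.3136 0.0329] R [[0.998, 0.064, -0.0], [0.064, -0.998, -0.0], [-0.0, 0.0, -1.0]] F [-1.9 -0.1  1.8] w 0.0005 0.9300429839640856 q [ 0.51  0.36  1.86 -0.    0.92  2.01]
[-0.13276057  0.00112485]
```

Pushing smoothly at about 2 N, with about 25 mm to go.

>>> {"api": "send_rows", "payload": {
  "motion": [0,0,0,0.12,0,0,0,0,0,0,0.12,0,0,0,0,0,0,0.12,0,0,0,0,0,0,0.12,0,0,0,0,0,0,0.1,0,0,0,0,0,0,0.1,0,0,0,0,0,0,0.06,0,0,0,0,0,0,0.06,0,0,0]
}}

```text
time_s: 13.88
eef_pos: [0.4408, 0.3148, 0.0329]
tcp_rot: [3.14, 0.101, -0.0]
ft_force: [-2.1, -0.4, 1.3]
gripper_width: 0.0001
gripper_force: 0.8
```

>>> {"api": "send_rows", "payload": {
  "motion": [0,0,0,0.04,0,0,0,0,0,0,0.04,0,0,0,0,0,0,0.04,0,0,0,0,0,0,0.04,0,0,0,0,0,0,0.02,0,0,0,0,0,0,0.02,0,0,0,0,0,0,0,0,0,0,0,0,0,0,0,0,0]
}}

```text
time_s: 14.55
eef_pos: [0.4451, 0.3151, 0.0329]
tcp_rot: [3.14, 0.101, -0.002]
ft_force: [-3.0, -0.4, 2.5]
gripper_width: 0.0007
gripper_force: 1.6
```

Run:
```python
from h import *
s=st();print(rd(s['eef_pos']))
```

```text
t 14.55 p [0.4451 0.3151 0.0329] R [[0.998, 0.064, -0.001], [0.064, -0.998, -0.0], [-0.001, 0.0, -1.0]] F [-3.  -0.4  2.5] w 0.0007 1.5969358384609222 q [0.49 0.39 1.82 0.   0.94 1.99]
[-0.10879536  0.00110109]
```

>>> {"api": "send_rows", "payload": {
  "motion": [0,0,0,0.02,0,0,0,0,0,0,0.02,0,0,0,0,0,0,0.02,0,0,0,0,0,0,0.02,0,0,0,0,0,0,0.02,0,0,0,0,0,0,0.02,0,0,0,0,0,0,0.0,0,0,0,0,0,0,0,0,0,0]
}}

```text
time_s: 15.22
eef_pos: [0.4452, 0.3151, 0.0328]
tcp_rot: [3.139, 0.1, -0.01]
ft_force: [-9.2, -0.1, 6.5]
gripper_width: 0.0005
gripper_force: 4.5
```

The force rose to 9 N with no motion, so the drawer is shut. I'll back off, rise, open and move over the grip.

>>> {"api": "send_rows", "payload": {
  "motion": [0,0,0,-0.3,0,0,0,0,0,0,-0.4,0,0,0,0,0,0,-0.4,0,0,0,0,0,0,0,0,-0.4,0,0,0,0,0,0,-0.7,0,0,0,0,0,0,-0.9,0,0,0,0,0,0,-0.9,0,0,0,0,0,0,-0.9,0]
}}

```text
time_s: 15.88
eef_pos: [0.4217, 0.3137, 0.1298]
tcp_rot: [-3.14, -0.101, -0.003]
ft_force: [0.2, 1.1, -0.0]
gripper_width: 0.0004
gripper_force: 0.0
```

>>> {"api": "send_rows", "payload": {
  "motion": [0,0,0,0,0,-0.9,20,0,0,0,0,0,-0.9,52,0,0,0,0,0,-0.4,52,0,0,0,0.5,0,0,52,0,0,0,0.6,0,0,52,0,0,0,0.6,0,0,52,0,0,0,0.6,0,0,52,0,0,0,0.5,0,0,52]
}}

```text
time_s: 16.55
eef_pos: [0.4925, 0.3178, 0.1814]
tcp_rot: [3.139, 0.1, -0.001]
ft_force: [-0.0, 0.0, -0.6]
gripper_width: 0.0499
gripper_force: 0.0
```

Run:
```python
from h import *
s=st();snap('wrist','w5.png');p=s['eef_pos'];print(rd(p))
M=R.from_rotvec(s['tcp_rot']).as_matrix()
g=O-.045*X;print(M.T@(np.r_[g,.092]-p),proj('w5.png',np.r_[g,.119]),proj('w5.png',np.r_[O-.0067*X+.0218*Y,.093]))
im=cv2.imread('pics/w5.png');cv2.imwrite('pics/c5.png',im)
```

```text
t 16.55 p [0.4925 0.3178 0.1814] R [[0.998, 0.064, -0.001], [0.064, -0.998, -0.001], [-0.001, 0.001, -1.0]] F [-0.   0.  -0.6] w 0.0499 0.0 q [ 0.45  0.31  1.52 -0.    1.32  1.96]
[-0.06127228  0.00065614]
[0.01635062 0.00053232 0.08939893] [319.37281913 227.47896769] [288.06531291 164.71766434]
```

View pics/w5.png

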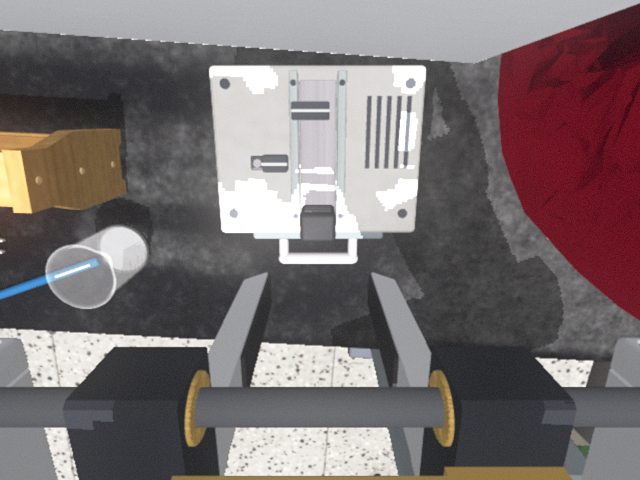

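The drawer panel is flush with the front, and the grip is at (318,222) where I predicted it. The line block is at (310,110) and the index block at (270,163). I'll descend and grip.

>>> {"api": "send_rows", "payload": {
  "motion": [0,0,0,0.16,0,0.3,52,0,0,0,0.16,0,0.5,52,0,0,0,0.16,0,0.5,52,0,0,0,0.16,0,0.5,52,0,0,0,0,0,0.5,52,0,0,0,0,0,0.5,52,0,0,0,0,0,0.5,52,0,0,0,0,0,0.2,52]
}}

```text
time_s: 17.27
eef_pos: [0.5052, 0.3184, 0.0927]
tcp_rot: [3.138, 0.101, -0.007]
ft_force: [-0.3, -1.0, 0.1]
gripper_width: 0.0522
gripper_force: 0.0
```

Run:
```python
from h import *
s=st();r.snapshot('side');s=st();print(rd(s['eef_pos']))
```

```text
t 17.27 p [0.5052 0.3184 0.0927] R [[0.998, 0.064, -0.004], [0.064, -0.998, -0.002], [-0.004, 0.002, -1.0]] F [-0.3 -1.   0.1] w 0.0522 0.0 q [ 0.45  0.39  1.62 -0.    1.13  1.95]
t 17.32 p [0.5051 0.3183 0.0925] R [[0.998, 0.064, -0.005], [0.064, -0.998, -0.002], [-0.005, 0.002, -1.0]] F [ 0.4 -0.7 -0.4] w 0.0519 0.0 q [ 0.45  0.39  1.62 -0.    1.13  1.95]
[-0.04869175  0.00034681]
```

>>> {"api": "send_rows", "payload": {
  "motion": [0,0,0,0.12,0,0,52,0,0,0,0,0,0,40,0,0,0,0,0,0,15,0,0,0,0,0,0,15,0,0,0,0,0,0,15,0,0,0,0,0,0,15,0,0,0,0,0,0,15,0,0,0,0,0,0,15],
  "grip_force": 45
}}

```text
time_s: 17.98
eef_pos: [0.5102, 0.32, 0.096]
tcp_rot: [-3.139, -0.101, -0.001]
ft_force: [-0.1, 2.9, 2.2]
gripper_width: 0.0231
gripper_force: 45.0
```

>>> {"api": "send_rows", "payload": {
  "motion": [0,0,0,-0.1,0,0,15,0,0,0,-0.16,0,0,15,0,0,0,-0.16,0,0,15,0,0,0,-0.16,0,0,15,0,0,0,-0.16,0,0,15,0,0,0,-0.16,0,0,15,0,0,0,-0.16,0,0,15,0,0,0,-0.16,0,0,15]
}}

```text
time_s: 18.65
eef_pos: [0.4847, 0.3183, 0.096]
tcp_rot: [-3.138, -0.101, -0.016]
ft_force: [9.8, 1.9, -5.3]
gripper_width: 0.0237
gripper_force: 45.0
```

Run:
```python
from h import *
s=st();im=snap('wrist','w6.png');p=s['eef_pos'];print(rd(p))
# predicted line/mark pixels
for x in(.0289,.0289-.030):print('line',proj('w6.png',np.r_[O+x*X+.0185*Y,.093]),proj('w6.png',np.r_[O+x*X-.0075*Y,.093]))
print('mark',proj('w6.png',np.r_[O-.0067*X+.0218*Y,.093]),proj('w6.png',np.r_[O-.0067*X+.0398*Y,.093]))
```

```text
t 18.65 p [0.4847 0.3183 0.096 ] R [[0.998, 0.064, 0.01], [0.064, -0.998, 0.002], [0.01, -0.001, -1.0]] F [ 9.8  1.9 -5.3] w 0.0237 44.999592304229736 q [ 0.46  0.36  1.67 -0.    1.1   1.97]
[-0.06908818  0.00167845]
line [280.94242163  89.21212601] [338.2500598   89.13564324]
line [282.75786578 156.45639259] [337.44155503 156.40311609]
mark [276.19894205 168.33874609] [238.68304262 168.37290914]
```

```bash
cat >> h.py <<'E'
def lines(f,show=True):
    g=cv2.imread('pics/'+f,0).astype(float)
    a=g[90:215,246:270].mean(1);b=g[90:215,290:330].mean(1)
    if show:print('mark',[int(x) for x in a]);print('line',[int(x) for x in b])
    return a,b
E
python3 - <<'E'
from h import *
lines('w6.png')
E
```

```text
mark [214, 214, 214, 214, 213, 213, 214, 213, 213, 213, 213, 213, 213, 213, 213, 213, 213, 213, 213, 214, 214, 215, 214, 215, 215, 217, 218, 218, 218, 222, 224, 223, 222, 222, 227, 229, 228, 228, 228, 228, 229, 228, 229, 229, 229, 229, 229, 230, 230, 230, 230, 231, 231, 231, 231, 231, 217, 213, 213, 212, 212, 213, 202, 160, 102, 103, 108, 111, 111, 111, 110, 110, 110, 109, 123, 185, 235, 237, 233, 207, 122, 105, 106, 105, 105, 106, 104, 100, 114, 167, 207, 208, 206, 207, 207, 207, 208, 208, 207, 207, 207, 207, 207, 207, 208, 208, 208, 208, 209, 208, 210, 210, 209, 209, 209, 209, 209, 208, 208, 208, 207, 208, 207, 207, 208]
line [203, 204, 203, 203, 204, 204, 204, 204, 205, 206, 205, 197, 181, 186, 192, 192, 192, 192, 191, 192, 192, 191, 192, 192, 191, 191, 191, 191, 191, 191, 191, 191, 191, 192, 191, 192, 191, 191, 190, 191, 191, 192, 168, 105, 102, 106, 106, 106, 105, 106, 105, 103, 106, 161, 229, 237, 234, 215, 135, 103, 102, 104, 103, 102, 102, 101, 99, 101, 142, 188, 190, 189, 189, 189, 189, 189, 189, 188, 188, 189, 188, 189, 188, 188, 188, 189, 189, 188, 189, 189, 189, 188, 188, 189, 189, 188, 188, 189, 189, 188, 188, 188, 188, 189, 188, 188, 188, 188, 188, 188, 188, 188, 188, 188, 188, 187, 187, 188, 187, 187, 187, 187, 187, 188, 187]
```

The lines are 21.8 px apart, about 9.7 mm. I'll pull 9 mm and re-measure.

>>> {"api": "send_rows", "payload": {
  "motion": [0,0,0,-0.06,0,0,15,0,0,0,-0.06,0,0,15,0,0,0,-0.06,0,0,15,0,0,0,-0.06,0,0,15,0,0,0,-0.06,0,0,15,0,0,0,-0.06,0,0,15,0,0,0,0,0,0,15,0,0,0,0,0,0,15]
}}

```text
time_s: 19.37
eef_pos: [0.4764, 0.3178, 0.096]
tcp_rot: [-3.138, -0.101, -0.018]
ft_force: [11.0, 1.8, -6.2]
gripper_width: 0.0237
gripper_force: 45.0
```

```bash
cat >> h.py <<'E'
def off(f):
    a,b=lines(f,False);o=[]
    for q in(a,b):
        # ridge = bright band between two dark bands
        i=np.arange(len(q));dk=i[q<125];lo,hi=dk.min(),dk.max();w=np.clip(q[lo:hi+1]-125,0,None);o.append((w*i[lo:hi+1]).sum()/w.sum()+90)
    print('mark row %.2f line row %.2f mm to pull %.2f'%(o[0],o[1],(o[0]-o[1])/2.24))
E
python3 - <<'E'
from h import *
off('w6.png');st();snap('wrist','w7.png');off('w7.png')
E
```

```text
mark row 167.08 line row 145.31 mm to pull 9.72
t 19.37 p [0.4764 0.3178 0.096 ] R [[0.998, 0.064, 0.011], [0.064, -0.998, 0.002], [0.011, -0.002, -1.0]] F [11.   1.8 -6.2] w 0.0237 44.99931335449219 q [ 0.47  0.35  1.69 -0.    1.1   1.98]
mark row 149.46 line row 145.27 mm to pull 1.87
```

>>> {"api": "send_rows", "payload": {
  "motion": [0,0,0,-0.02,0,0,15,0,0,0,-0.02,0,0,15,0,0,0,-0.02,0,0,15,0,0,0,-0.022,0,0,15,0,0,0,0,0,0,15,0,0,0,0,0,0,15,0,0,0,0,0,0,15,0,0,0,0,0,0,15]
}}

```text
time_s: 20.08
eef_pos: [0.4748, 0.3177, 0.096]
tcp_rot: [-3.138, -0.101, -0.019]
ft_force: [12.7, 2.5, -5.2]
gripper_width: 0.0241
gripper_force: 45.0
```

Run:
```python
from h import *
st();snap('wrist','w8.png');off('w8.png')
```

```text
t 20.08 p [0.4748 0.3177 0.096 ] R [[0.998, 0.064, 0.012], [0.064, -0.998, 0.002], [0.012, -0.002, -1.0]] F [12.7  2.5 -5.2] w 0.0241 44.99908268451691 q [ 0.47  0.35  1.69 -0.    1.09  1.98]
mark row 146.04 line row 145.25 mm to pull 0.35
```

>>> {"api": "send_rows", "payload": {
  "motion": [0,0,0,-0.016,0,0,15,0,0,0,0,0,0,15,0,0,0,0,0,0,15,0,0,0,0,0,0,15,0,0,0,0,0,0,15,0,0,0,0,0,0,15,0,0,0,0,0,0,15,0,0,0,0,0,0,15]
}}

```text
time_s: 20.8
eef_pos: [0.4744, 0.3176, 0.096]
tcp_rot: [-3.138, -0.101, -0.019]
ft_force: [12.1, 2.2, -6.3]
gripper_width: 0.0235
gripper_force: 45.0
```

Run:
```python
from h import *
st();im=snap('wrist','w9.png');off('w9.png')
a=cv2.resize(im[100:260,200:400,::-1],None,fx=3.5,fy=3.5,interpolation=cv2.INTER_CUBIC)
cv2.imwrite('pics/c9.png',a)
```

```text
t 20.8 p [0.4744 0.3176 0.096 ] R [[0.998, 0.064, 0.012], [0.064, -0.998, 0.002], [0.012, -0.002, -1.0]] F [12.1  2.2 -6.3] w 0.0235 44.99900579452515 q [ 0.47  0.35  1.69 -0.    1.09  1.98]
mark row 145.20 line row 145.25 mm to pull -0.02
```

View pics/c9.png

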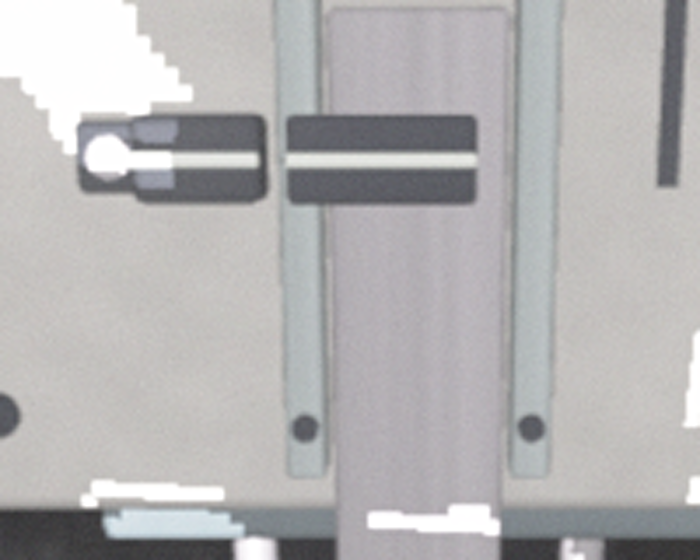

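The two white lines meet at row 160 of this crop, and the grip is holding firmly without slipping. I'll hand in now.

```bash
python3 -c "
from bench import r
print(r.job_done())"
```

```text
the job is handed in; nothing more can be done
None
```

The job is handed in at about 21 s: the vial was left upright in the well, the drawer was pushed fully shut, and the shutter is held with its line on the index mark (within about 0.1 mm by the wrist camera); the beaker, stopper and bottle were not touched.

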